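# Fit the idler gear and hold the press gearbox cover ready for its screws

## Robot

A 6-joint arm with a two-finger parallel gripper is mounted at the origin on the work surface. World frame = base frame: x ahead of the robot, y to its left, z up, the work surface at z = 0. Lengths are in m, angles in rad, forces in N, time in s.
With the tool pointing down it reaches from about 0.35 to 0.775 m from the base axis. Payload 5.5 kg.
Tool frame: the origin (TCP) lies between the finger pads; the fingertips stand 19 mm ahead of it and the grasp point (between the pads) is the TCP; z points along the fingers, y is the line along which they close (so a half turn about z gives the same grasp; the last joint's range is limited). The gripper opens to 85 mm and grips with 20 to 120 N. Pads are 22 mm wide; open, the fingers measure 114 mm over their backs; the gripper's body (76 mm by 85 mm) begins 54 mm behind the grasp point. The pads swing forward as they close: fully open they stand 13 mm farther back than shut.
Start: joints at [0.975, 0.313, 0.046, 1.304, 0, 1.431], TCP at [0.253, 0.516, 0.25] pointing down, gripper open.
Joint ranges: [-2.76, 2.76], [-0.86, 1.69], [-1.03, 1.26], [-2.2, 2.34], [-1.47, 1.5], [-3.14, 3.14]. Speed limits (rad/s): [2.57, 2.57, 3.14, 3.14, 3.14, 3.14].

## Interface

Orientations are given as a unit quaternion [w, x, y, z].
In Python, from workcell import env gives the robot as it stands.
- The arm moves only by the tool carry_out, never from a script. Its argument "increments" is a list that holds one entry, the list of rows, each a list of 6 numbers: the shift along the tool's x, y, z each as a share of 50 cm, from -1 to 1, then the turn, a rotation vector about the tool's x, y, z each as a share of 2 pi rad, from -1 to 1. In form: [[[x, y, z, ax, ay, az], ...]]. A call has 1 to 5 rows; each row is the pose to reach, as a shift and turn from the pose commanded when the call began, along the tool's axes at that moment, turning the shorter way round; what a row does not reach only later rows make up. A row lasts 1/8 s, in which the tool goes at most 62.5 mm and 10.7 degrees, less where a joint would pass 70% of its speed; a pose out of reach is approached as far as the arm can. A call with a number of a shift or a turn outside -1 to 1 is refused whole. A call with a gripper value outside its range is refused whole. "jaw" is the closure, from 0 (fully open) to 1 (shut), set as the call begins (left out, the last holds). The fingers move at their own pace and stop on an object; "squeeze" is the grip in N (left out, the last holds). Time passes only in rows, so rows that repeat a pose let the fingers close. It gives the time, the measured TCP pose, the force, the opening and the grip force at its end, in the units of the state.
- env.get_state(): the state, without advancing time (a new reading comes with each control period).
- env.read_camera(name): name is "side" or "top"; returns a dict with "frame" (384x512x3 uint8, blue, green, red), "z_map" (384x512 float32, m along the optical axis (not along the pixel's ray), 0 where there is no reading), "intrinsics" (3x3 intrinsics, pixels), "k1" (the pictures are not rectified: a ray, as slopes to the right and down, at radius r is drawn at 1 + k1 r^2 times it, then the intrinsics apply), "R" (3x3) and "t" (3): a world point X has camera coordinates R X + t. Camera axes: x right, y down, z forward; pixel columns grow to the right and rows downward; lengths in m; the calibration is good to about 2 mm. A picture is of the moment at which its call begins.
- env.hand_in(): hands the job in; it is judged then, once.
Trained networks look in the newest picture that a camera, given by its name, has taken for a name from the list of things; names that differ only in an ending like _2 or _b are one class to them, and where a whole thing is asked for, a point or a joint stands for the part that bears it (a point fixed in the world has none). Each returns a list of dicts, best first, with "score" (0 to 1); they miss things now and then, are a little off and sometimes report something else, mostly with a low value. They report only what shows in the picture. A call takes as long as a camera call. They do not tell look-alikes from the thing itself.
- env.find_in(camera, name): "position" ([x, y, z] in m, in world coordinates, good to about 4 mm: the middle of the surface that is visible of it).
The state is a dict: "clock": time; "joint_pos": joint angles; "qvel": joint speeds; "tau": joint torques, N m; "tcp_pos": TCP position; "orientation": TCP orientation; "wrist_force": force on the tool from outside, world axes, zero at the start; "ft_torque": the same for the moment, N m; "finger_gap": finger opening in m; "grip_force": force on a finger pad.
Only numpy, scipy, OpenCV 4.12 (cv2) and the standard library are available. Lean on these libraries where they do the work, as an engineer would, in place of code of your own. Each camera call takes 0.05 s, during which the arm holds its last target. There are 200 camera calls.

## Task

Slip the brass idler gear, hub upwards, right down onto the bare spindle inside the open green gear housing and let go of it. Then lift the grey cover plate by its black handle and hold it level, hovering about 15 mm above the housing's rim, turned so that its three holes are in line with the three threaded holes below and each threaded hole can be seen whole through the plate; finish still holding it there, touching neither housing nor gear, so that I can start the screws. Leave everything else on the bench where it is.

Things in the scene. Friction and masses are not known exactly. Their poses are not given: they have to be found in the camera images.
- housing: Green gear housing, fixed to the bench: open-topped box 190 (its x) x 160 (its y) x 50 mm high, walls and floor 8 mm. Origin: centre of its underside, z up. Steel bosses 24 mm across in three inside corners, flush with the rim; none at +x, -y. Bare spindle at the centre; 44 mm from it at -x a fixed pinion 32 mm across, 30 mm high. Outside, a shaft stub juts out 30 mm at +x, low feet 17 mm at -x.
- spindle_seat (a point): Where the centre of the gear's underside comes to rest: on the spindle's axis, on a shoulder 24 mm across, 14 mm above the bench. The spindle is 11 mm thick and rises 32 mm above this point, its last 6 mm tapering to 4 mm thick. Axes as the housing's.
- thread0 (a point): Centre of the mouth of threaded hole 0 (8 mm across), on top of the boss at housing (-73, -58) mm, 50 mm above the bench. Axes as the housing's.
- thread1 (a point): The same for threaded hole 1, at housing (-73, +58) mm.
- thread2 (a point): The same for threaded hole 2, at housing (+73, +58) mm.
- gear: Loose brass idler gear, about 0.16 kg, standing on the bench hub upwards, left or right of the housing: toothed disc 60 mm across, 10 mm thick, with a round hub 26 mm across, 34 mm high over all, and a plain 16 mm bore right through. Origin: centre of its underside, z up along the bore. Grip it across the hub, above the disc. Its yaw does not matter.
- cover: Loose grey-painted cover, 0.3 to 0.55 kg, flat on the bench across the housing from the gear: 190 (its x) x 160 (its y) x 5 mm, 15 mm holes in three corners, none at +x, -y. Origin: centre of its underside, z up; balances there. On top a black bridge handle: bar along x, 90 long, 14 wide, 28 to 46 mm above the underside, feet at x +-34 mm. Starts within 60 degrees of the housing's yaw.
- cover_grip (a point): Centre of the bar of the cover's handle, 37 mm above the plate's underside. Axes as the cover's.
- cover_hole0 (a point): Centre of hole 0 on the plate's underside, at cover (-73, -58) mm; it belongs over threaded hole 0. Axes as the cover's.
- cover_hole1 (a point): The same for hole 1, at cover (-73, +58) mm, over threaded hole 1.
- cover_hole2 (a point): The same for hole 2, at cover (+73, +58) mm, over threaded hole 2. The corner at cover +x, -y has no hole.
- steel_rule: Bystander: loose steel rule 300 x 26 x 4 mm lying near the robot on its left. Origin: centre of its underside.
- line_gauge: Bystander: loose brass rule 200 x 30 x 4 mm lying near the robot on its right. Origin: centre of its underside.
- composing_stick: Bystander: loose steel composing stick (a shallow three-sided tray with metal type) 200 x 55 x 25 mm, far right. Origin: centre of its underside.
- ink_can: Bystander: closed blue ink can, 90 mm across, 75 mm high, far left. Origin: centre of its underside.
- wash_jar: Bystander: closed jar with a red cap, 64 mm across, 120 mm high, far left. Origin: centre of its underside.
- screw_dish: Bystander: white dish 90 mm across, 22 mm high, holding the three screws, far right, beyond the composing stick. Origin: centre of its underside.
Mind the look-alikes: they are no part of the job. Of the things that look like the gear, take the one that is farthest to the robot's left at the start. Leave any purple look-alike of the cover alone.

How it is judged:
By the outcome, as a careful person would: the job done as asked, in the order asked, and still so for the second after the job is handed in, while the arm keeps its last pose, push and grip.
It also fails if it takes over 64 s, if anything falls off the work surface, if the arm or the gripper's body presses on something with over 40 N, if the wrist force passes 120 N, or if a joint passes its speed limit or range.

## Working session

There is one attempt and no reset: what is moved stays moved. The work goes in short steps, Python scripts to look and compute and a tool call to move; the robot and the scene stay as the last step left them, time stands still between calls to the robot, and variables do not carry over. Pictures are saved under pics/ and viewed, at most 10 in all, crops included, and the job is handed in when it is done.

Besides the shell and the picture viewer there is one more tool, called after ">>>" by a JSON object that holds its "fn" and its "kwargs". carry_out: Moves the arm, as the interface text tells. Its arguments: {"type":"object","properties":{"increments":{"type":"array","items":{"type":"array","items":{"type":"array","items":{"type":"number","minimum":-1,"maximum":1}}}},"jaw":{"type":"number"},"squeeze":{"type":"number"}},"required":["increments"]}

```bash
mkdir -p pics; ls
cat > h.py <<'E'
import numpy as np, cv2
from workcell import env
from scipy.spatial.transform import Rotation as Rot
def cloud(c):
    K=np.array(c["intrinsics"]);z=c["z_map"];h,w=z.shape
    u,v=np.meshgrid(np.arange(w),np.arange(h))
    d=np.stack([(u-K[0,2])/K[0,0],(v-K[1,2])/K[1,1]],-1);s=d.copy()
    for _ in range(10): s=d/(1+c["k1"]*(s**2).sum(-1,keepdims=True))
    P=np.concatenate([s*z[...,None],z[...,None]],-1)
    X=(P-np.array(c["t"]))@np.array(c["R"]); X[z==0]=np.nan
    return X
def ray(c,u,v,zw):
    K=np.array(c["intrinsics"]);d=np.array([(u-K[0,2])/K[0,0],(v-K[1,2])/K[1,1]]);s=d.copy()
    for _ in range(10): s=d/(1+c["k1"]*(s@s))
    R=np.array(c["R"]);o=-R.T@np.array(c["t"]);r=R.T@np.array([s[0],s[1],1])
    return o+r*(zw-o[2])/r[2]
def proj(c,X):
    p=np.array(c["R"])@np.array(X)+np.array(c["t"]);s=p[:2]/p[2];s=s*(1+c["k1"]*(s@s));K=np.array(c["intrinsics"])
    return np.array([K[0,0]*s[0]+K[0,2],K[1,1]*s[1]+K[1,2]])
E
python3 - <<'E'
from h import *
ims=[]
for n in("top","side"):
    c=env.read_camera(n);ims.append(c["frame"])
    print(n,np.round(c["intrinsics"],1).tolist(),c["k1"],np.round(-np.array(c["R"]).T@np.array(c["t"]),3),np.round(c["R"],2).tolist())
    for t in("housing","spindle_seat","thread0","thread1","thread2","gear","cover","cover_grip","cover_hole0","cover_hole1","cover_hole2"):
        for r in env.find_in(n,t): print(t,round(r["score"],2),np.round(r["position"],3),np.round(proj(c,r["position"])))
    cv2.imwrite(f"pics/{n}0.png",cv2.resize(c["frame"],(768,576),interpolation=cv2.INTER_CUBIC))
s=env.get_state();print(s)
E
```

```text
pics
top [[435.5, 0.0, 254.5], [0.0, 435.5, 181.9], [0.0, 0.0, 1.0]] 0.016988196741017255 [0.189 0.017 1.849] [[0.02, -1.0, 0.02], [-0.99, -0.02, -0.16], [0.16, -0.02, -0.99]]
housing 0.89 [0.549 0.033 0.007] [244. 166.]
housing 0.43 [ 0.279 -0.402 -0.001] [346. 232.]
spindle_seat 0.61 [0.546 0.038 0.009] [243. 167.]
thread0 0.8 [0.543 0.034 0.01 ] [244. 168.]
thread1 0.8 [0.543 0.034 0.01 ] [244. 168.]
thread2 0.8 [0.543 0.034 0.01 ] [244. 168.]
gear 0.59 [0.449 0.278 0.01 ] [186. 188.]
gear 0.51 [0.598 0.208 0.01 ] [204. 154.]
cover 0.65 [ 0.282 -0.198  0.006] [298. 230.]
cover_grip 0.89 [ 0.281 -0.202  0.006] [298. 230.]
cover_grip 0.58 [ 0.562 -0.326  0.001] [327. 166.]
cover_hole0 0.82 [ 0.564 -0.323  0.005] [327. 165.]
cover_hole0 0.62 [ 0.28  -0.198  0.007] [298. 230.]
cover_hole1 0.82 [ 0.564 -0.323  0.005] [327. 165.]
cover_hole1 0.62 [ 0.28  -0.198  0.007] [298. 230.]
cover_hole2 0.82 [ 0.564 -0.323  0.005] [327. 165.]
cover_hole2 0.62 [ 0.28  -0.198  0.007] [298. 230.]
side [[470.6, 0.0, 252.3], [0.0, 470.6, 189.7], [0.0, 0.0, 1.0]] -0.054178141855733004 [0.325 1.479 1.037
[... 1185 characters left out ...]
 1.2, 'joint_pos': array([9.75415322e-01, 3.13187713e-01, 4.61236592e-02, 1.30358552e+00,
       4.84266736e-05, 1.43120063e+00]), 'qvel': array([-5.51515283e-04, -1.38403890e-04, -1.80327856e-05, -1.86729246e-03,
        9.03425639e-04, -7.98188187e-04]), 'tau': array([-1.29297918e-03, -4.80476618e+01,  2.98814070e+01,  5.74094120e-04,
       -1.93059732e-04, -4.02910857e-06]), 'tcp_pos': array([0.25312318, 0.51635273, 0.25033987]), 'orientation': array([3.76601695e-06, 2.25925165e-01, 9.74144658e-01, 7.71779024e-05]), 'wrist_force': array([ 0.34326901, -0.65848674, -1.09021408]), 'ft_torque': array([0.03951765, 0.0192402 , 0.02279962]), 'grip_force': 0.0, 'finger_gap': 0.08573133646576722}
```

View pictures.

View pics/top0.png

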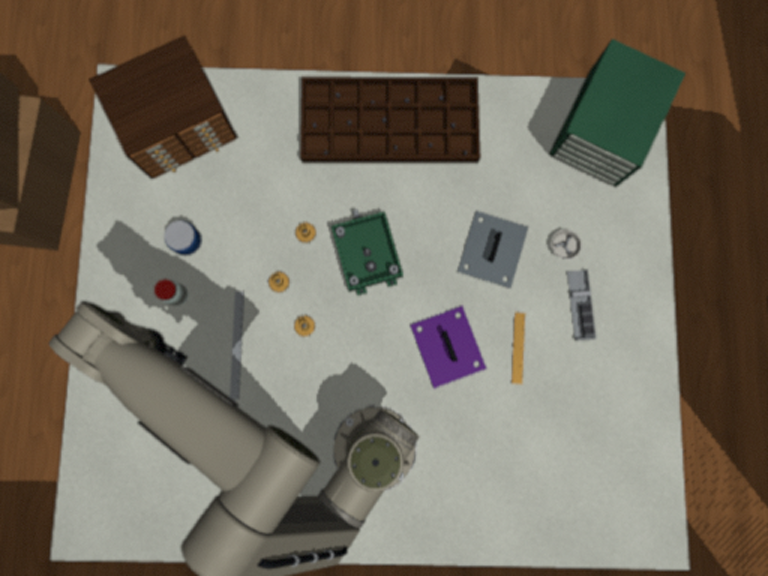

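View pics/side0.png

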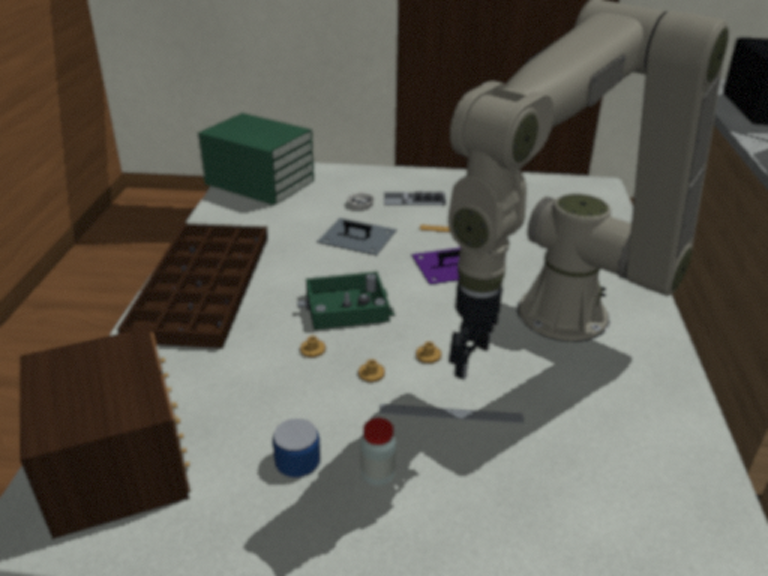

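Run:
```python
from h import *
import pickle
D={}
for n in("top","side"):
    D[n]=env.read_camera(n)
pickle.dump(D,open("d0.pkl","wb"))
t=D["top"]["frame"][130:215,165:365]; s=D["side"]["frame"][130:265,180:330]
a=cv2.resize(t,(800,340),interpolation=cv2.INTER_CUBIC); 
b=cv2.resize(s[70:,:],(600,260),interpolation=cv2.INTER_CUBIC)
im=np.zeros((600,800,3),np.uint8);im[:340]=a;im[340:,:600]=b
cv2.imwrite("pics/c1.png",im)
for n in D:
    X=cloud(D[n]);f=D[n]["frame"].astype(int)
    b,g,r=f[...,0],f[...,1],f[...,2]
    for nm,m in(("green",(g>r*1.3)&(g>b*1.1)),("brass",(r>b*1.5)&(r>100))):
        m=m&(X[...,0]>.2)&(X[...,0]<.72)&(abs(X[...,1])<.45)&(X[...,2]<.2)
        k,l,st,ce=cv2.connectedComponentsWithStats(m.astype(np.uint8))
        for i in range(1,k):
            if st[i,4]>20:
                P=X[l==i]; print(n,nm,st[i],np.round(ce[i],1),np.round(np.nanmedian(P,0),3),np.round(np.nanpercentile(P[:,2],[2,50,98]),3))
    m=(abs(X[...,0]-.35)<.1)&(abs(X[...,1]-.1)<.05);print(n,"bench z",np.nanmedian(X[m][:,2]),np.nanstd(X[m][:,2]))
```

```text
top green [ 221  142   47   54 1501] [244.3 166.9] [0.549 0.035 0.01 ] [-0.001  0.01   0.055]
top brass [197 149  13  13 127] [203.1 154.6] [0.595 0.21  0.011] [-0.001  0.011  0.037]
top brass [179 181  14  14 138] [185.6 187.6] [0.45  0.279 0.011] [-0.002  0.011  0.038]
top brass [341 208   9  43 289] [345.3 229.4] [ 0.287 -0.4    0.004] [-0.005  0.004  0.014]
top brass [196 210  14  14 136] [202.6 216.8] [0.328 0.203 0.01 ] [-0.002  0.01   0.039]
top bench z 0.0006989152589886616 0.009555225818446571
side green [ 205  183   57   36 1396] [229.5 201. ] [0.554 0.035 0.021] [0.004 0.021 0.052]
side brass [281 150  19   4  49] [289.9 151.8] [ 0.335 -0.398  0.006] [0.001 0.006 0.01 ]
side brass [201 225  16  13 126] [208.5 231.3] [0.595 0.222 0.011] [0.003 0.011 0.035]
side brass [278 228  16  14 120] [286.1 235.3] [0.327 0.215 0.011] [0.002 0.011 0.035]
side brass [239 240  17  14 137] [247.9 247.1] [0.45  0.291 0.011] [0.004 0.011 0.036]
side bench z 0.0008248544660632759 0.010283322902931545
```

View pics/c1.png

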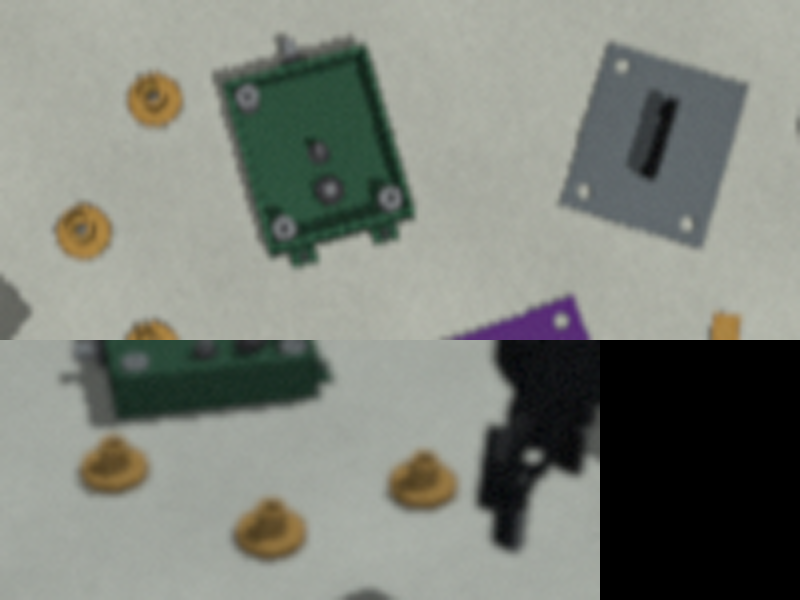

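```bash
cat > fit.py <<'E'
from h import *
from scipy.optimize import minimize
def projN(c,X):
    p=X@np.array(c["R"]).T+np.array(c["t"]);s=p[:,:2]/p[:,2:];s=s*(1+c["k1"]*(s**2).sum(1,keepdims=True));K=np.array(c["intrinsics"])
    return s@np.diag([K[0,0],K[1,1]])+K[:2,2]
def ring(r0,r1,n=6,m=32):
    r=np.sqrt(np.linspace(r0**2,r1**2,n));a=np.arange(m)*2*np.pi/m
    return np.stack([np.outer(r,np.cos(a)).ravel(),np.outer(r,np.sin(a)).ravel()],1)
def samp(I,p): return cv2.remap(I,p[:,0].astype(np.float32)[None],p[:,1].astype(np.float32)[None],cv2.INTER_LINEAR)[0]
def ringscore(c,I,ctrs,z,pos,neg):
    s=0
    for q in ctrs:
        f=lambda R:samp(I,projN(c,np.c_[R+q,np.full(len(R),z)])).mean()
        s+=f(pos)-f(neg)
    return s
H=np.array([[-.073,-.058],[-.073,.058],[.073,.058]])
def rot(a): return np.array([[np.cos(a),-np.sin(a)],[np.sin(a),np.cos(a)]])
def fitholes(c,I,g,z,pos,neg):
    f=lambda q:-ringscore(c,I,H@rot(q[2]).T+q[:2],z,pos,neg)
    simplex=np.array([g]+[np.array(g)+d for d in np.diag([.008,.008,.06])])
    return minimize(f,g,method="Nelder-Mead",options=dict(initial_simplex=simplex,xatol=1e-5,fatol=1e-4))
def sil(c,A,g,pts,sx=.004,S=8):
    """pts(q)-> list of Nx3 groups whose hulls unite; A soft mask; g start"""
    ctr=projN(c,np.vstack(pts(g)));lo=np.floor(ctr.min(0)-6).astype(int);hi=np.ceil(ctr.max(0)+6).astype(int)
    T=A[lo[1]:hi[1],lo[0]:hi[0]]
    def f(q):
        m=np.zeros(((hi[1]-lo[1])*S,(hi[0]-lo[0])*S),np.uint8)
        for P in pts(q):
            u=((projN(c,P)-lo+.5)*S-.5)
            h=cv2.convexHull(u.astype(np.float32))
            cv2.fillConvexPoly(m,np.round(h*16).astype(np.int32),255,shift=4)
        M=cv2.GaussianBlur(cv2.resize(m,T.shape[::-1],interpolation=cv2.INTER_AREA).astype(float)/255,(0,0),.6)
        return ((M-T)**2).sum()
    d=[sx,sx,.05][:len(g)]
    return minimize(f,g,method="Nelder-Mead",options=dict(initial_simplex=np.array([g]+[np.array(g)+e for e in np.diag(d)]),xatol=1e-5,fatol=1e-5))
def circ(r,z,o=(0,0)):
    a=np.arange(48)*2*np.pi/48;return np.c_[o[0]+r*np.cos(a),o[1]+r*np.sin(a),np.full(48,z)]
def gearpts(q,z=0): return [np.r_[circ(.0292,z,q),circ(.0292,z+.01,q)],np.r_[circ(.013,z,q),circ(.013,z+.034,q)]]
def brassA(c):
    f=c["frame"].astype(np.float32);return np.clip((f[...,2]-f[...,0]-18)/(60),0,1)
E
python3 - <<'E'
from fit import *
import pickle
D=pickle.load(open("d0.pkl","rb"))
for n in D:
    c=D[n];F=c["frame"].astype(np.float32)
    f=F[188,180:192] if n=="top" else F[248,240:256]
    print(n,(f[:,2]-f[:,0]).astype(int))
    A=brassA(c)
    for g in((.45,.284),):
        r=sil(c,A,g,gearpts);print(n,"gear",np.round(r.x,4),round(r.fun,2))
    I=F[...,2].copy()
    r=fitholes(c,I,[.549,.032,.29],.05,ring(.005,.0105),ring(.0145,.018));print(n,"housing",np.round(r.x,4),r.fun)
    for k in range(3):
        q=H[k]@rot(r.x[2]).T+r.x[:2]
        e=minimize(lambda p:-ringscore(c,I,[p],.05,ring(.005,.0105),ring(.0145,.018)),q,method="Nelder-Mead",options=dict(initial_simplex=np.array([q,q+[.004,0],q+[0,.004]])))
        print("  resid mm",np.round((e.x-q)*1e3,1))
    # spindle tip as bright spot?
    I=F.sum(2)/3
    r=fitholes(c,I,[.562,-.322,-.30],.0025,ring(0,.006),ring(.0105,.016));print(n,"cover holes",np.round(r.x,4),r.fun)
    g0=r.x
    bench=np.median(I[(slice(150,160),slice(265,290)) if n=="top" else (slice(200,210),slice(270,300))]);
    u=projN(c,np.array([[*(np.array([0,.05])@rot(g0[2]).T+g0[:2]),.005]]))[0].astype(int);pl=I[u[1]-1:u[1]+2,u[0]-1:u[0]+2].mean()
    A=np.clip((bench-I)/(bench-pl),0,1);print(bench,pl)
    def cp(q):
        B=np.array([[sx*.095,sy*.08] for sx in(-1,1) for sy in(-1,1)])@rot(q[2]).T+q[:2]
        return [np.r_[np.c_[B,np.zeros(4)],np.c_[B,np.full(4,.005)]]]
    r=sil(c,A,g0,cp);print(n,"cover sil",np.round(r.x,4),round(r.fun,2))
    X=cloud(c)
    m=(F.max(2)<60)&(np.hypot(X[...,0]-g0[0],X[...,1]-g0[1])<.06);print("handle",m.sum(),np.round(np.nanmedian(X[m],0),3),np.round(np.nanpercentile(X[m][:,2],[5,50,95]),3))
E
```

```text
top [ 95  96  88  76  52  40  60  76  75  98 105  98]
top gear [0.452  0.2812] 7.66
top housing [0.5415 0.0329 0.2953] -150.208251953125
  resid mm [0.4 1. ]
  resid mm [ 0.3 -0.4]
  resid mm [-0.4 -0.6]
top cover holes [ 0.562  -0.329  -0.2955] -129.63345336914062
169.0 100.37037
top cover sil [ 0.5624 -0.329  -0.2854] 17.36
handle 88 [ 0.564 -0.329  0.043] [0.003 0.043 0.052]
side [62 55 49 46 45 48 50 52 57 57 64 72 81 84 79 61]
side gear [0.455  0.2796] 30.34
side housing [0.5453 0.0382 0.3008] -78.74533081054688
  resid mm [-0.1  3.4]
  resid mm [ 0.8 -1.2]
  resid mm [-0.8 -2.2]
side cover holes [ 0.5664 -0.3257 -0.2815] -6.600425720214844
163.0 94.22222
side cover sil [ 0.5649 -0.3284 -0.2953] 25.57
handle 97 [ 0.567 -0.323  0.035] [0.006 0.035 0.047]
```

```bash
cat > plan.py <<'E'
from h import *
import sys
def state():
    s=env.get_state();w,x,y,z=s["orientation"];return s,np.array(s["tcp_pos"]),Rot.from_quat([x,y,z,w])
def row(p,yaw):  # yaw = world angle of tool y axis, tool down
    s,t,R=state()
    T=Rot.from_matrix(np.array([[np.sin(yaw),np.cos(yaw),0],[-np.cos(yaw),np.sin(yaw),0],[0,0,-1]]).T@np.eye(3)).as_matrix()
    x=np.array([np.sin(yaw),-np.cos(yaw),0]);y=np.array([np.cos(yaw),np.sin(yaw),0]);z=np.array([0,0,-1])
    T=np.c_[x,y,z]
    rv=(R.inv()*Rot.from_matrix(T)).as_rotvec()/(2*np.pi)
    d=R.inv().apply(np.array(p)-t)/.5
    print("row",np.round(np.r_[d,rv],4).tolist())
def info():
    s,t,R=state();Y=R.as_matrix()[:,1]
    print("t",s["clock"],"tcp",np.round(t,4),"yaw",round(float(np.arctan2(Y[1],Y[0])),4),"z",np.round(R.as_matrix()[:,2],4),"F",np.round(s["wrist_force"],1),"gap",round(s["finger_gap"],4),"grip",round(s["grip_force"],1))
if __name__=="__main__":
    a=[float(v) for v in sys.argv[1:]];info();row(a[:3],a[3])
E
python3 plan.py .4535 .2805 .12 1.867
```

```text
t 1.3 tcp [0.2531 0.5163 0.2503] yaw 1.115 z [ 0.e+00  1.e-04 -1.e+00] F [-0.5 -1.  -0.8] gap 0.0853 grip 0.0Traceback (most recent call last):
  File "plan.py", line 17, in <module>
    a=[float(v) for v in sys.argv[1:]];info();row(a[:3],a[3])
                                              ~~~^^^^^^^^^^^^
  File "plan.py", line 7, in row
    T=Rot.from_matrix(np.array([[np.sin(yaw),np.cos(yaw),0],[-np.cos(yaw),np.sin(yaw),0],[0,0,-1]]).T@np.eye(3)).as_matrix()
      ~~~~~~~~~~~~~~~^^^^^^^^^^^^^^^^^^^^^^^^^^^^^^^^^^^^^^^^^^^^^^^^^^^^^^^^^^^^^^^^^^^^^^^^^^^^^^^^^^^^^^^^^^^
  File "scipy/spatial/transform/_rotation.pyx", line 1143, in scipy.spatial.transform._rotation.Rotation.from_matrix
ValueError: Non-positive determinant (left-handed or null coordinate frame) in rotation matrix 0: [[ 0.95645149  0.29189132  0.        ]
 [-0.29189132  0.95645149  0.        ]
 [ 0.          0.         -1.        ]].
```

```bash
sed -i '/T=Rot.from_matrix/d; s/x=np.array(\[np.sin(yaw),-np.cos(yaw),0\])/x=np.array([-np.sin(yaw),np.cos(yaw),0])/' plan.py
python3 plan.py .4535 .2805 .12 1.867
```

```text
t 1.3 tcp [0.2531 0.5163 0.2503] yaw 1.115 z [ 0.e+00  1.e-04 -1.e+00] F [-0.5 -1.  -0.8] gap 0.0853 grip 0.0
row [-0.5675, -0.2471, 0.2606, 0.0, 0.0, -0.1197]
```

>>> {"fn": "carry_out", "kwargs": {"increments": [[[-0.5675, -0.247, 0.04, 0, 0, -0.12], [-0.5675, -0.247, 0.04, 0, 0, -0.12], [-0.5675, -0.247, 0.04, 0, 0, -0.12], [-0.5675, -0.247, 0.1, 0, 0, -0.12], [-0.5675, -0.247, 0.26, 0, 0, -0.12]]], "jaw": 0, "squeeze": 40}}

```text
clock: 1.92
tcp_pos: [0.4287, 0.3141, 0.1773]
orientation: [0.004, -0.149, 0.989, 0.001]
wrist_force: [1.0, 1.3, -0.7]
finger_gap: 0.0851
grip_force: 0.0
```

```bash
python3 plan.py .4535 .2805 .075 1.867
```

```text
t 1.925 tcp [0.4287 0.3141 0.1773] yaw 1.8706 z [ 0.0067  0.0034 -1.    ] F [ 1.   1.3 -0.7] gap 0.0851 grip 0.0
row [-0.0261, -0.0791, 0.2048, 0.0002, 0.0012, 0.0006]
```

>>> {"fn": "carry_out", "kwargs": {"increments": [[[0, 0, 0, 0, 0, 0], [0, 0, 0, 0, 0, 0]]]}}

```text
clock: 2.17
tcp_pos: [0.4251, 0.3149, 0.1758]
orientation: [0.0, -0.148, 0.989, 0.0]
wrist_force: [-0.2, 0.7, -0.1]
finger_gap: 0.0854
grip_force: 0.0
```

```bash
python3 plan.py .4535 .2805 .075 1.867
```

```text
t 2.175 tcp [0.4251 0.3149 0.1758] yaw 1.868 z [ 0.e+00  6.e-04 -1.e+00] F [-0.2  0.7 -0.1] gap 0.0854 grip 0.0
row [-0.034, -0.0825, 0.2016, 0.0001, 0.0, 0.0002]
```

>>> {"fn": "carry_out", "kwargs": {"increments": [[[-0.034, -0.0825, 0.12, 0, 0, 0], [-0.034, -0.0825, 0.2, 0, 0, 0], [-0.034, -0.0825, 0.25, 0, 0, 0], [-0.034, -0.0825, 0.288, 0, 0, 0], [-0.034, -0.0825, 0.288, 0, 0, 0]]]}}

```text
clock: 2.8
tcp_pos: [0.4529, 0.2815, 0.0314]
orientation: [-0.0, -0.149, 0.989, 0.0]
wrist_force: [-0.6, 0.0, -0.1]
finger_gap: 0.0855
grip_force: 0.0
```

>>> {"fn": "carry_out", "kwargs": {"increments": [[[0, 0, 0, 0, 0, 0], [0, 0, 0, 0, 0, 0], [0, 0, 0, 0, 0, 0], [0, 0, 0, 0, 0, 0], [0, 0, 0, 0, 0, 0]]], "jaw": 1, "squeeze": 40}}

```text
clock: 3.42
tcp_pos: [0.454, 0.2806, 0.0323]
orientation: [0.001, -0.149, 0.989, 0.0]
wrist_force: [-1.7, -0.3, 5.9]
finger_gap: 0.0242
grip_force: 39.3
```

```bash
python3 plan.py .4535 .2805 .12 1.867
```

```text
t 3.425 tcp [0.454  0.2806 0.0323] yaw 1.869 z [ 0.0014  0.001  -1.    ] F [-1.7 -0.3  5.9] gap 0.0242 grip 39.3
row [0.0006, 0.0002, -0.1754, 0.0001, 0.0003, 0.0003]
```

>>> {"fn": "carry_out", "kwargs": {"increments": [[[0, 0, -0.1, 0, 0, 0], [0, 0, -0.2, 0, 0, 0], [0, 0, -0.24, 0, 0, 0], [0, 0, -0.24, 0, 0, 0], [0, 0, -0.24, 0, 0, 0]]]}}

```text
clock: 4.05
tcp_pos: [0.4526, 0.2798, 0.15]
orientation: [-0.001, -0.148, 0.989, -0.0]
wrist_force: [-0.4, 0.1, 0.3]
finger_gap: 0.0244
grip_force: 39.9
```

```bash
python3 - <<'E'
from fit import *
from plan import *
info()
ims=[]
for n in("top","side"):
    c=env.read_camera(n);s,t,R=state()
    r=sil(c,brassA(c),(t[0],t[1]),lambda q:gearpts(q,t[2]-.0315));print(n,np.round(r.x,4),np.round((r.x-t[:2])*1e3,1),round(r.fun,1))
    u=projN(c,t[None]-[0,0,.02])[0].astype(int);ims.append(cv2.resize(c["frame"][u[1]-28:u[1]+28,u[0]-28:u[0]+28],(400,400),interpolation=cv2.INTER_CUBIC))
cv2.imwrite("pics/g1.png",np.hstack(ims))
E
python3 plan.py .5415 .0329 .12 1.867
```

```text
t 4.05 tcp [0.4526 0.2798 0.15  ] yaw 1.8689 z [-1.9e-03 -8.0e-04 -1.0e+00] F [-0.4  0.1  0.3] gap 0.0244 grip 39.9
top [0.4556 0.2697] [  3.3 -10.1] 146.5
side [0.4534 0.2778] [ 1.1 -2. ] 119.5
t 4.15 tcp [0.4524 0.2798 0.1496] yaw 1.8689 z [-0.0028 -0.0011 -1.    ] F [-0.5  0.1 -0.8] gap 0.0245 grip 39.9
row [-0.0256, -0.5243, 0.0593, -0.0, -0.0005, 0.0003]
```

View pics/g1.png

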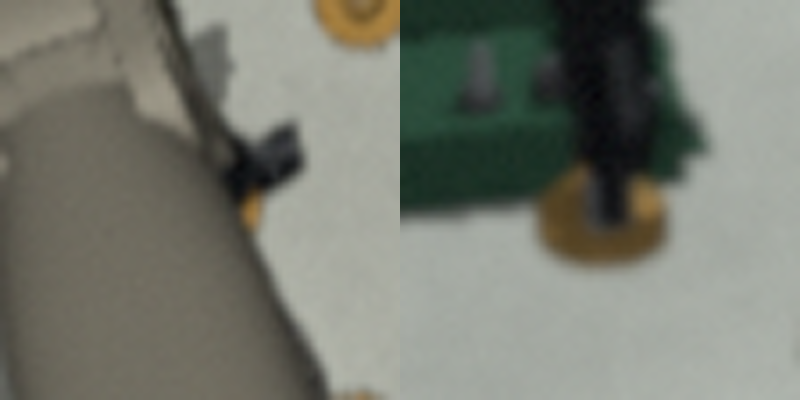

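Run:
```python
from fit import *
import pickle
D=pickle.load(open("d0.pkl","rb"))
def hp(q):
    f=lambda P,z0,z1:(lambda B:np.r_[np.c_[B,np.full(4,z0)],np.c_[B,np.full(4,z1)]])(np.array(P)@rot(q[2]).T+q[:2])
    return [f([[sx*.095,sy*.08] for sx in(-1,1) for sy in(-1,1)],0,.05)]
for n in D:
    c=D[n];F=c["frame"].astype(np.float32)
    chroma=F[...,1]-F[...,2]   # green minus red
    I=F[...,2]; A=np.clip((150-I)/(150-75),0,1)
    r=sil(c,A,(.543,.034,.296),hp);print(n,np.round(r.x,4),round(r.fun,1))
    for z in(.046,):
        # spindle tip / column
        for (u,v) in(((245,167),)if n=="top" else()):
            w=F[v-5:v+6,u-5:u+6,2];print(w.astype(int))
    if n=="top": print(projN(c,np.array([[.5415,.0329,z] for z in(.046,.014)])))
    else: print(projN(c,np.array([[.5453,.035,z] for z in(.046,.014)])));print(F[186:206,222:242,2].astype(int))
```

```text
top [0.5434 0.0362 0.3008] 97.0
[[44 43 44 47 45 44 45 45 43 47 46]
 [46 46 45 43 44 45 44 42 45 44 45]
 [47 35 35 35 43 43 45 43 42 45 43]
 [43 31 27 36 51 50 46 46 44 46 44]
 [42 38 36 49 74 69 54 47 42 43 45]
 [44 45 47 56 82 78 60 47 45 43 45]
 [43 49 51 55 74 74 57 46 47 45 47]
 [47 43 54 55 61 63 51 44 41 43 44]
 [45 43 47 50 52 52 46 43 43 45 45]
 [46 45 46 45 46 47 44 43 45 45 44]
 [44 44 45 44 47 44 46 43 43 44 42]]
[[244.2516842  166.51664938]
 [244.28503259 167.95226073]]
side [0.5463 0.0393 0.3104] 116.1
[[230.5790575  194.78934335]
 [230.73201491 201.78464003]]
[[30 28 28 27 27 30 26 25 26 27 24 29 26 29 30 25 24 27 26 25]
 [27 30 24 26 26 26 25 26 30 26 25 25 27 23 25 23 25 20 27 25]
 [28 24 26 27 26 26 26 27 26 29 28 27 24 28 25 28 24 27 28 26]
 [28 24 28 26 26 25 27 28 28 26 27 26 26 26 27 25 26 27 28 27]
 [26 29 23 28 26 24 27 27 25 28 27 24 25 26 26 20 25 25 26 26]
 [25 28 23 26 27 24 27 25 23 26 23 25 29 24 27 26 24 25 23 26]
 [27 23 25 26 26 25 24 28 25 27 26 31 29 34 27 29 28 30 28 24]
 [24 24 26 33 29 29 30 28 31 29 36 34 39 37 37 36 38 33 28 27]
 [28 32 37 37 37 33 35 40 46 53 46 43 41 42 40 40 39 36 29 26]
 [35 38 42 41 42 41 43 48 60 66 58 50 43 42 41 41 42 38 37 41]
 [41 41 43 43 42 42 45 51 64 70 64 51 42 42 42 43 40 44 49 61]
 [41 41 42 43 42 44 43 54 65 70 65 51 44 43 41 43 42 47 58 76]
 [42 44 42 40 43 41 45 51 67 70 65 51 43 43 45 42 42 49 57 70]
 [40 45 41 44 42 43 45 53 66 72 67 54 46 43 40 41 40 43 50 55]
 [41 41 41 42 41 44 47 54 65 71 68 53 44 41 42 40 36 38 37 44]
 [44 42 42 42 40 44 46 53 60 64 64 51 42 44 41 37 33 32 33 37]
 [41 43 41 42 37 38 38 49 53 60 57 47 43 43 40 37 33 28 28 30]
 [43 44 41 40 36 35 34 39 46 49 47 45 43 43 40 36 30 27 27 27]
 [43 41 41 42 39 33 33 34 39 39 40 40 41 43 43 40 33 32 31 29]
 [42 42 42 41 39 39 36 38 37 40 40 41 40 44 40 38 36 35 39 36]]
```

```bash
python3 plan.py .543 .0335 .088 1.867
```

```text
t 4.15 tcp [0.4524 0.2798 0.1496] yaw 1.8689 z [-0.0028 -0.0011 -1.    ] F [-0.5  0.1 -0.8] gap 0.0245 grip 39.9
row [-0.029, -0.524, 0.1232, -0.0, -0.0005, 0.0003]
```

>>> {"fn": "carry_out", "kwargs": {"increments": [[[-0.029, -0.524, 0, 0, 0, 0], [-0.029, -0.524, 0, 0, 0, 0], [-0.029, -0.524, 0, 0, 0, 0], [-0.029, -0.524, 0, 0, 0, 0], [-0.029, -0.524, 0.06, 0, 0, 0]]]}}

```text
clock: 4.78
tcp_pos: [0.5472, 0.0301, 0.1218]
orientation: [0.002, -0.146, 0.989, -0.001]
wrist_force: [1.3, 0.9, -2.1]
finger_gap: 0.0246
grip_force: 40.1
```

>>> {"fn": "carry_out", "kwargs": {"increments": [[[0, 0, 0, 0, 0, 0], [0, 0, 0, 0, 0, 0]]]}}

```text
clock: 5.03
tcp_pos: [0.5434, 0.0348, 0.1209]
orientation: [-0.001, -0.149, 0.989, 0.0]
wrist_force: [-0.7, 0.0, -1.1]
finger_gap: 0.0244
grip_force: 40.1
```

```bash
python3 plan.py .543 .0335 .088 1.867
```

```text
t 5.025 tcp [0.5434 0.0348 0.1209] yaw 1.8697 z [-2.e-03  6.e-04 -1.e+00] F [-0.7  0.  -1.1] gap 0.0244 grip 40.1
row [0.0014, -0.0024, 0.0659, 0.0002, -0.0003, 0.0004]
```

>>> {"fn": "carry_out", "kwargs": {"increments": [[[0, 0, 0.04, 0, 0, 0], [0, 0, 0.066, 0, 0, 0], [0, 0, 0.066, 0, 0, 0], [0, 0, 0.066, 0, 0, 0]]]}}

```text
clock: 5.52
tcp_pos: [0.5446, 0.0345, 0.089]
orientation: [0.0, -0.149, 0.989, -0.0]
wrist_force: [-0.4, -0.4, -1.0]
finger_gap: 0.0246
grip_force: 40.1
```

Run:
```python
from fit import *
from plan import *
info()
ims=[]
for n in("top","side"):
    c=env.read_camera(n)
    u=projN(c,np.array([[.543,.0335,.05]]))[0].astype(int);ims.append(cv2.resize(c["frame"][u[1]-28:u[1]+28,u[0]-28:u[0]+28],(400,400),interpolation=cv2.INTER_CUBIC))
    if n=="side":
        t=state()[1]; A=brassA(c); print(np.round(projN(c,np.r_[gearpts((t[0],t[1]),t[2]-.0318)[0]]).min(0),1),np.round(projN(c,gearpts((t[0],t[1]),t[2]-.0318)[0]).max(0),1))
        for v in range(u[1]-10,u[1]+8): print(v,(A[v,u[0]-14:u[0]+14]*9).astype(int))
        print(u)
cv2.imwrite("pics/g2.png",np.hstack(ims))
```

```text
t 5.525 tcp [0.5446 0.0345 0.089 ] yaw 1.8697 z [ 9.e-04  0.e+00 -1.e+00] F [-0.4 -0.4 -1. ] gap 0.0246 grip 40.1
[222.8 185.7] [238.5 196.6]
183 [0 0 0 0 0 0 0 0 0 0 0 0 0 0 0 0 0 0 0 0 0 0 0 0 0 0 0 0]
184 [0 0 0 0 0 0 0 0 0 0 0 0 0 0 0 0 0 0 0 0 0 0 0 0 0 0 0 0]
185 [0 0 0 0 0 0 0 0 0 0 0 0 0 0 0 0 0 0 0 0 0 0 0 0 0 0 0 0]
186 [0 0 0 0 0 0 0 0 0 0 1 0 0 0 0 0 0 0 0 0 0 0 0 0 0 0 0 0]
187 [0 0 0 0 0 0 0 0 1 2 1 0 0 0 0 0 0 2 4 3 1 0 0 0 0 0 0 0]
188 [0 0 0 0 0 0 0 1 3 3 1 0 0 0 0 0 0 4 6 6 4 1 0 0 0 0 0 0]
189 [0 0 0 0 0 0 1 3 3 3 2 0 0 0 0 0 0 4 7 8 7 3 0 0 0 0 0 0]
190 [0 0 0 0 0 0 2 4 4 4 2 0 0 0 0 0 1 4 8 9 8 5 0 0 0 0 0 0]
191 [0 0 0 0 0 0 3 4 4 4 3 0 0 0 0 0 2 5 8 9 8 5 0 0 0 0 0 0]
192 [0 0 0 0 0 1 4 5 4 4 3 1 0 0 1 2 4 7 8 8 7 4 0 0 0 0 0 0]
193 [0 0 0 0 0 0 3 5 4 4 3 3 2 2 3 4 6 7 7 7 5 1 0 0 0 0 0 0]
194 [0 0 0 0 0 0 1 3 4 4 4 4 4 4 5 6 6 6 6 4 2 0 0 0 0 0 0 0]
195 [0 0 0 0 0 0 0 0 2 2 3 4 4 4 4 5 5 4 3 1 0 0 0 0 0 0 0 0]
196 [0 0 0 0 0 0 0 0 0 0 1 1 2 2 2 2 1 0 0 0 0 0 0 0 0 0 0 0]
197 [0 0 0 0 0 0 0 0 0 0 0 0 0 0 0 0 0 0 0 0 0 0 0 0 0 0 0 0]
198 [0 0 0 0 0 0 0 0 0 0 0 0 0 0 0 0 0 0 0 0 0 0 0 0 0 0 0 0]
199 [0 0 0 0 0 0 0 0 0 0 0 0 0 0 0 0 0 0 0 0 0 0 0 0 0 0 0 0]
200 [0 0 0 0 0 0 0 0 0 0 0 0 0 0 0 0 0 0 0 0 0 0 0 0 0 0 0 0]
[231 193]
```

View pics/g2.png

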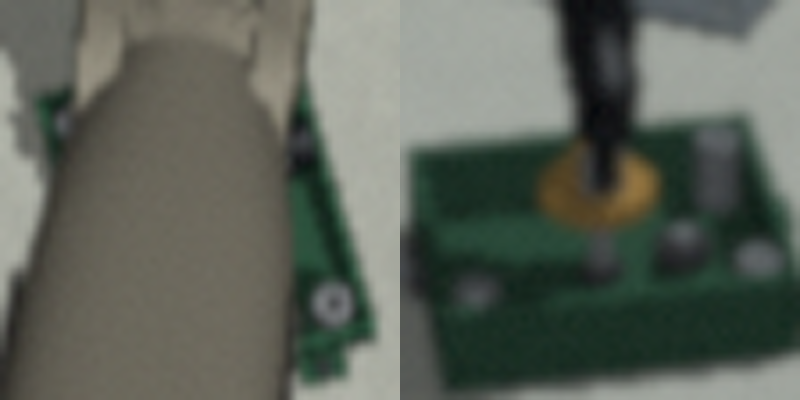

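>>> {"fn": "carry_out", "kwargs": {"increments": [[[0.0033, -0.0003, 0, 0, 0, 0], [0.0033, -0.0003, 0.014, 0, 0, 0], [0.0033, -0.0003, 0.024, 0, 0, 0], [0.0033, -0.0003, 0.034, 0, 0, 0], [0.0033, -0.0003, 0.044, 0, 0, 0]]]}}

```text
clock: 6.25
tcp_pos: [0.5426, 0.0335, 0.0658]
orientation: [-0.0, -0.149, 0.989, 0.0]
wrist_force: [-0.5, -0.6, -0.7]
finger_gap: 0.0241
grip_force: 40.1
```

```bash
python3 plan.py .543 .0335 .046 1.867
```

```text
t 6.25 tcp [0.5426 0.0335 0.0658] yaw 1.8689 z [-3.e-04  2.e-04 -1.e+00] F [-0.5 -0.6 -0.7] gap 0.0241 grip 40.1
row [-0.0008, -0.0002, 0.0395, 0.0, -0.0, 0.0003]
```

>>> {"fn": "carry_out", "kwargs": {"increments": [[[0, 0, 0.012, 0, 0, 0], [0, 0, 0.024, 0, 0, 0], [0, 0, 0.033, 0, 0, 0], [0, 0, 0.038, 0, 0, 0], [0, 0, 0.038, 0, 0, 0]]]}}

```text
clock: 6.88
tcp_pos: [0.5426, 0.0335, 0.0471]
orientation: [-0.0, -0.149, 0.989, 0.0]
wrist_force: [0.5, -0.1, -1.5]
finger_gap: 0.0245
grip_force: 40.1
```

>>> {"fn": "carry_out", "kwargs": {"increments": [[[0, 0, 0, 0, 0, 0], [0, 0, 0, 0, 0, 0], [0, 0, 0, 0, 0, 0], [0, 0, 0, 0, 0, 0]]], "jaw": 0.2}}

```text
clock: 7.38
tcp_pos: [0.5428, 0.0335, 0.0474]
orientation: [0.0, -0.149, 0.989, -0.0]
wrist_force: [-0.1, -0.0, -0.2]
finger_gap: 0.0682
grip_force: 0.0
```

>>> {"fn": "carry_out", "kwargs": {"increments": [[[0, 0, -0.05, 0, 0, 0], [0, 0, -0.13, 0, 0, 0], [0, 0, -0.2, 0, 0, 0], [0, 0, -0.24, 0, 0, 0], [0, 0, -0.24, 0, 0, 0]]]}}

```text
clock: 8.0
tcp_pos: [0.544, 0.0333, 0.169]
orientation: [0.002, -0.149, 0.989, -0.0]
wrist_force: [0.6, 0.4, 0.4]
finger_gap: 0.0682
grip_force: 0.0
```

```bash
python3 plan.py .5635 -.3287 .15 1.28
```

```text
t 8.0 tcp [0.544  0.0333 0.169 ] yaw 1.869 z [ 4.e-03 -3.e-04 -1.e+00] F [0.6 0.4 0.4] gap 0.0682 grip 0.0
row [0.1756, -0.7035, 0.0384, -0.0, 0.0006, 0.0937]
```

>>> {"fn": "carry_out", "kwargs": {"increments": [[[0.176, -0.7035, 0.03, 0, 0, 0.0935], [0.176, -0.7035, 0.03, 0, 0, 0.0935], [0.176, -0.7035, 0.03, 0, 0, 0.0935], [0.176, -0.7035, 0.03, 0, 0, 0.0935], [0.176, -0.7035, 0.03, 0, 0, 0.0935]]]}}

```text
clock: 8.62
tcp_pos: [0.5585, -0.28, 0.1525]
orientation: [-0.001, 0.144, 0.99, 0.001]
wrist_force: [0.5, 0.2, -0.7]
finger_gap: 0.0683
grip_force: 0.0
```

>>> {"fn": "carry_out", "kwargs": {"increments": [[[0, 0, 0, 0, 0, 0], [0, 0, 0, 0, 0, 0]]]}}

```text
clock: 8.88
tcp_pos: [0.5583, -0.2779, 0.1527]
orientation: [-0.001, 0.145, 0.989, 0.001]
wrist_force: [-0.2, 0.5, -0.7]
finger_gap: 0.0683
grip_force: 0.0
```

```bash
python3 - <<'E'
from fit import *
from plan import *
info()
ims=[]
for n in("top","side"):
    c=env.read_camera(n)
    u=projN(c,np.array([[.543,.0335,.03]]))[0].astype(int);ims.append(cv2.resize(c["frame"][u[1]-28:u[1]+28,u[0]-28:u[0]+28],(400,400),interpolation=cv2.INTER_CUBIC))
    for z in(.014,.034):
        r=sil(c,brassA(c),(.5415,.0335),lambda q:gearpts(q,z));print(n,z,np.round(r.x,4),round(r.fun,1))
    X=cloud(c);m=(brassA(c)>.5)&(np.hypot(X[...,0]-.543,X[...,1]-.034)<.04);print(np.nanpercentile(X[m][:,2],[5,25,50,75,97]))
cv2.imwrite("pics/g3.png",np.hstack(ims))
E
python3 plan.py .5635 -.3287 .11 1.28
```

```text
t 8.875 tcp [ 0.5583 -0.2779  0.1527] yaw 1.2806 z [-0.0024  0.0022 -1.    ] F [-0.2  0.5 -0.7] gap 0.0683 grip 0.0
top 0.014 [0.541  0.0325] 10.0
top 0.034 [0.5372 0.0325] 10.6
[0.0133212  0.02017503 0.02511388 0.02925171 0.05208598]
side 0.014 [0.5433 0.0312] 22.9
side 0.034 [0.5392 0.0591] 26.5
[0.01951722 0.02404243 0.02618782 0.03411462 0.04776502]
t 8.975 tcp [ 0.5588 -0.2767  0.1536] yaw 1.2829 z [-0.0014  0.0014 -1.    ] F [ 0.9  0.  -0.3] gap 0.0686 grip 0.0
row [-0.0386, -0.0971, 0.087, 0.0001, -0.0003, 0.0005]
```

View pics/g3.png

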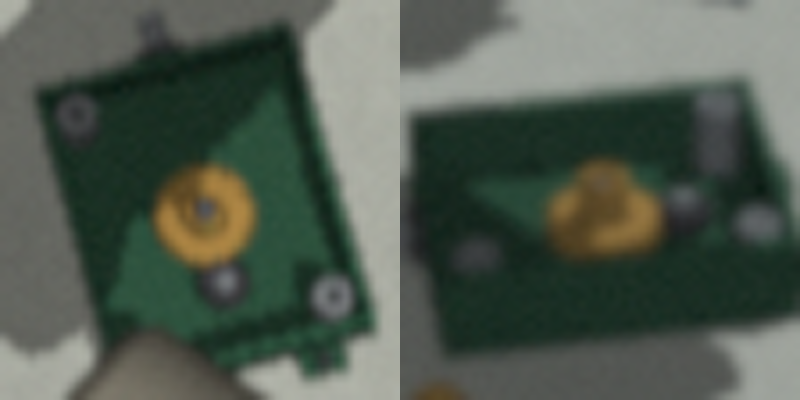

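>>> {"fn": "carry_out", "kwargs": {"increments": [[[-0.039, -0.0975, 0.08, 0, 0, 0], [-0.039, -0.0975, 0.13, 0, 0, 0], [-0.039, -0.0975, 0.13, 0, 0, 0], [-0.039, -0.0975, 0.13, 0, 0, 0]]]}}

```text
clock: 9.48
tcp_pos: [0.5647, -0.3294, 0.0905]
orientation: [0.0, 0.143, 0.99, -0.0]
wrist_force: [-0.9, 0.5, 0.3]
finger_gap: 0.0683
grip_force: 0.0
```

```bash
python3 plan.py .5632 -.3287 .037 1.279
```

```text
t 9.475 tcp [ 0.5647 -0.3294  0.0905] yaw 1.2834 z [ 7.e-04 -2.e-04 -1.e+00] F [-0.9  0.5  0.3] gap 0.0683 grip 0.0
row [0.0033, 0.0005, 0.107, -0.0, 0.0001, 0.0007]
```

>>> {"fn": "carry_out", "kwargs": {"increments": [[[0.003, 0.0005, 0.04, 0, 0, 0.0007], [0.003, 0.0005, 0.08, 0, 0, 0.0007], [0.003, 0.0005, 0.107, 0, 0, 0.0007], [0.003, 0.0005, 0.107, 0, 0, 0.0007]]]}}

```text
clock: 9.98
tcp_pos: [0.5626, -0.3292, 0.0358]
orientation: [-0.0, 0.146, 0.989, 0.0]
wrist_force: [0.2, 0.5, 1.1]
finger_gap: 0.0683
grip_force: 0.0
```

>>> {"fn": "carry_out", "kwargs": {"increments": [[[0, 0, 0, 0, 0, 0], [0, 0, 0, 0, 0, 0], [0, 0, 0, 0, 0, 0], [0, 0, 0, 0, 0, 0], [0, 0, 0, 0, 0, 0]]], "jaw": 1, "squeeze": 100}}

```text
clock: 10.6
tcp_pos: [0.5631, -0.3303, 0.0368]
orientation: [0.001, 0.146, 0.989, -0.0]
wrist_force: [-0.9, 0.6, 5.9]
finger_gap: 0.012
grip_force: 98.4
```

```bash
python3 plan.py .5635 -.3287 .16 1.28
```

```text
t 10.6 tcp [ 0.5631 -0.3303  0.0368] yaw 1.277 z [ 1.2e-03 -6.0e-04 -1.0e+00] F [-0.9  0.6  5.9] gap 0.012 grip 98.4
row [-0.0002, 0.0031, -0.2465, -0.0, 0.0002, -0.0005]
```

>>> {"fn": "carry_out", "kwargs": {"increments": [[[0, 0, -0.06, 0, 0, 0], [0, 0, -0.14, 0, 0, 0], [0, 0, -0.2, 0, 0, 0], [0, 0, -0.2, 0, 0, 0], [0, 0, -0.2, 0, 0, 0]]]}}

```text
clock: 11.22
tcp_pos: [0.5618, -0.3294, 0.1338]
orientation: [-0.001, 0.146, 0.989, 0.001]
wrist_force: [0.2, -0.0, -4.5]
finger_gap: 0.012
grip_force: 98.2
```

```bash
python3 plan.py .542 .033 .14 1.867
```

```text
t 11.225 tcp [ 0.5618 -0.3294  0.1338] yaw 1.277 z [-0.0023  0.0018 -1.    ] F [ 0.2 -0.  -4.5] gap 0.012 grip 98.2
row [0.2478, 0.6822, -0.011, 0.0003, -0.0004, -0.0939]
```

>>> {"fn": "carry_out", "kwargs": {"increments": [[[0.03, 0.07, -0.011, 0, 0, -0.01], [0.06, 0.17, -0.011, 0, 0, -0.023], [0.098, 0.27, -0.011, 0, 0, -0.037], [0.135, 0.37, -0.011, 0, 0, -0.051], [0.165, 0.455, -0.011, 0, 0, -0.063]]]}}

```text
clock: 11.85
tcp_pos: [0.5476, -0.0859, 0.1389]
orientation: [-0.002, -0.053, 0.999, 0.001]
wrist_force: [1.0, 0.7, -3.7]
finger_gap: 0.0124
grip_force: 98.2
```

>>> {"fn": "carry_out", "kwargs": {"increments": [[[0, 0, 0, 0, 0, 0]]]}}

```text
clock: 11.98
tcp_pos: [0.5473, -0.0847, 0.139]
orientation: [-0.002, -0.053, 0.999, 0.001]
wrist_force: [-1.0, -0.3, -3.6]
finger_gap: 0.0123
grip_force: 98.4
```

```bash
python3 plan.py .542 .033 .14 1.867
```

```text
t 11.975 tcp [ 0.5473 -0.0847  0.139 ] yaw 1.6778 z [-0.0049  0.0022 -1.    ] F [-1.  -0.3 -3.6] gap 0.0123 grip 98.4
row [-0.0145, 0.2351, -0.0014, 0.0005, -0.0007, -0.0301]
```

>>> {"fn": "carry_out", "kwargs": {"increments": [[[-0.005, 0.08, 0, 0, 0, -0.01], [-0.01, 0.16, 0, 0, 0, -0.02], [-0.0145, 0.235, 0, 0.0003, -0.0005, -0.03], [-0.0145, 0.235, 0, 0.0003, -0.0005, -0.03], [-0.0145, 0.235, 0, 0.0003, -0.0005, -0.03]]]}}

```text
clock: 12.6
tcp_pos: [0.5444, 0.0285, 0.1402]
orientation: [0.001, -0.144, 0.99, -0.001]
wrist_force: [-0.0, -0.3, -3.7]
finger_gap: 0.0125
grip_force: 98.8
```

```bash
python3 plan.py .542 .033 .107 1.867
```

```text
t 12.6 tcp [0.5444 0.0285 0.1402] yaw 1.8604 z [ 0.0018 -0.0017 -1.    ] F [-0.  -0.3 -3.7] gap 0.0125 grip 98.8
row [0.0022, 0.0101, 0.0664, -0.0003, 0.0002, -0.0011]
```

>>> {"fn": "carry_out", "kwargs": {"increments": [[[0.002, 0.01, 0.03, 0, 0, -0.001], [0.002, 0.01, 0.055, 0, 0, -0.001], [0.002, 0.01, 0.066, 0, 0, -0.001], [0.002, 0.01, 0.066, 0, 0, -0.001], [0.002, 0.01, 0.066, 0, 0, -0.001]]]}}

```text
clock: 13.22
tcp_pos: [0.5429, 0.0336, 0.1086]
orientation: [0.002, -0.148, 0.989, -0.001]
wrist_force: [0.6, 0.5, -2.5]
finger_gap: 0.0123
grip_force: 98.9
```

```bash
cat > look.py <<'E'
from fit import *
from plan import *
import sys
info();ims=[];t=state()[1]
for n in("top","side"):
    c=env.read_camera(n);I=c["frame"].astype(np.float32).sum(2)/3
    u=projN(c,np.array([[.543,.0335,.05]]))[0].astype(int);ims.append(cv2.resize(c["frame"][u[1]-34:u[1]+34,u[0]-34:u[0]+34],(400,400),interpolation=cv2.INTER_CUBIC))
    zt=t[2]-.037+.005
    for k in range(3):
        for nm,z in(("hole",zt),("thread",.05)):
            q=np.r_[H[k]@rot(state()[0]and .296).T+[.543,.0335],z];print(n,k,nm,np.round((projN(c,q[None])[0]-u+34)*400/68,0),end=" ")
        print()
cv2.imwrite(sys.argv[1],np.hstack(ims))
E
python3 look.py pics/p1.png
```

```text
t 13.225 tcp [0.5429 0.0336 0.1086] yaw 1.8676 z [ 0.0042 -0.0012 -1.    ] F [ 0.6  0.5 -2.5] gap 0.0123 grip 98.9
top 0 hole [308. 275.] top 0 thread [307. 281.] 
top 1 hole [149. 319.] top 1 thread [150. 325.] 
top 2 hole [ 94. 123.] top 2 thread [ 95. 131.] 
side 0 hole [297. 110.] side 0 thread [297. 144.] 
side 1 hole [332. 208.] side 1 thread [332. 243.] 
side 2 hole [ 97. 233.] side 2 thread [ 99. 268.]
```

View pics/p1.png

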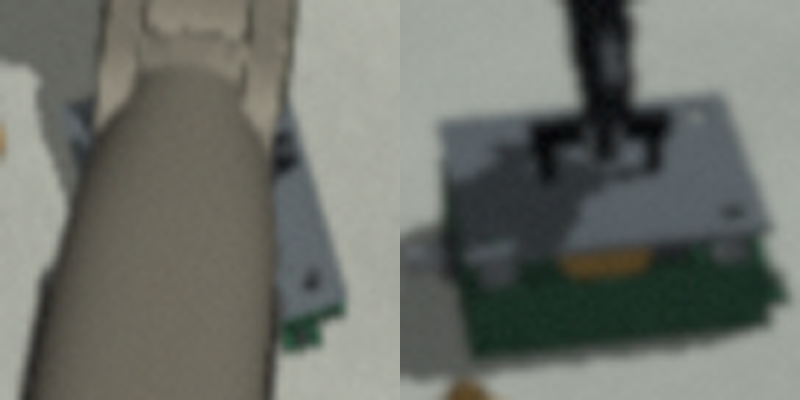

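```bash
python3 plan.py .5428 .0335 .102 1.8685
```

```text
t 13.325 tcp [0.543  0.0337 0.1089] yaw 1.8677 z [ 0.0045 -0.0013 -1.    ] F [ 0.3  0.3 -3.4] gap 0.0124 grip 98.9
row [0.0005, -0.0003, 0.0137, -0.0004, 0.0006, -0.0001]
```

>>> {"fn": "carry_out", "kwargs": {"increments": [[[0.0005, -0.0003, 0.007, -0.0004, 0.0006, 0], [0.0005, -0.0003, 0.0137, -0.0004, 0.0006, 0], [0.0005, -0.0003, 0.0137, -0.0004, 0.0006, 0], [0.0005, -0.0003, 0.0137, -0.0004, 0.0006, 0]]]}}

```text
clock: 13.82
tcp_pos: [0.5423, 0.0336, 0.1014]
orientation: [-0.0, -0.148, 0.989, 0.0]
wrist_force: [-0.9, -0.2, -3.4]
finger_gap: 0.0121
grip_force: 98.9
```

```bash
cat > m.py <<'E'
from fit import *
from plan import *
import pickle
info();s,t,R=state()
D=pickle.load(open("d0.pkl","rb"));ims=[]
pp=t[:2];yw=.2975;zu=t[2]-.037
for n in("top","side"):
    c=env.read_camera(n);F=c["frame"].astype(np.float32);I=F.sum(2)/3
    X=cloud(c);L=(X[...,:2]-pp)@rot(yw)
    m=(abs(L[...,0])<.09)&(abs(L[...,1])<.075)&(X[...,2]>zu-.02)&(X[...,2]<zu+.03)&(F[...,0]>50)&(F[...,0]>F[...,2]+2)
    P=X[m];l=L[m];A=np.c_[l,np.ones(len(l))]
    for _ in range(5):
        k,*_r=np.linalg.lstsq(A,P[:,2],rcond=None);ok=abs(P[:,2]-A@k)<.008;A=A[ok];P=P[ok]
    print(n,"plate pts",len(P),"slope x,y, z top",np.round(k,4),"expected",round(zu+.005,4))
    # thread-level rim height of housing from first frames
    X0=cloud(D[n]);L0=(X0[...,:2]-np.array([.543,.0335]))@rot(yw)
    q=[np.nanmedian(X0[np.hypot(L0[...,0]-h[0],L0[...,1]-h[1])<.008][:,2]) for h in H];print("  boss z",np.round(q,4))
    sg={("top",0):-1,("side",0):1,("side",1):-1}
    for (nn,k2),g in sg.items():
        if nn!=n: continue
        q=H[k2]@rot(yw).T+pp
        e=minimize(lambda p:-g*ringscore(c,I,[p],zu+(.0025 if g>0 else .005),ring(0,.006),ring(.0105,.016)),q,method="Nelder-Mead",options=dict(initial_simplex=np.array([q,q+[.004,0],q+[0,.004]])))
        print("  hole",k2,"minus nominal mm",np.round((e.x-q)*1e3,1),round(e.fun,1))
        c0=D[n];q=H[k2]@rot(yw).T+pp;J=c0["frame"][...,2].astype(np.float32)
        e=minimize(lambda p:-ringscore(c0,J,[p],.05,ring(.005,.0105),ring(.0145,.018)),q,method="Nelder-Mead",options=dict(initial_simplex=np.array([q,q+[.004,0],q+[0,.004]])))
        print("  thread",k2,"minus nominal mm",np.round((e.x-q)*1e3,1),round(e.fun,1))
    u=projN(c,np.array([[.543,.0335,.05]]))[0].astype(int)
    if n=="top": u=projN(c,np.array([[*(H[0]@rot(yw).T+pp),.06]]))[0].astype(int)
    w=16 if n=="top" else 34
    ims.append(cv2.resize(c["frame"][u[1]-w:u[1]+w,u[0]-w:u[0]+w],(400,400),interpolation=cv2.INTER_CUBIC))
a=np.hstack(ims).astype(float);a[:,:400]=np.clip(a[:,:400]*1.5,0,255);cv2.imwrite("pics/p2.png",a.astype(np.uint8))
E
python3 m.py
```

```text
t 13.825 tcp [0.5423 0.0336 0.1014] yaw 1.8677 z [-1.e-03  2.e-04 -1.e+00] F [-0.9 -0.2 -3.4] gap 0.0121 grip 98.9
top plate pts 178 slope x,y, z top [0.0016 0.003  0.07  ] expected 0.0694
  boss z [0.0484 0.0458 0.0496]
  hole 0 minus nominal mm [-3.3 -2.9] -25.6
  thread 0 minus nominal mm [-0.8  0.4] -54.4
side plate pts 839 slope x,y, z top [-0.0025 -0.0044  0.0704] expected 0.0694
  boss z [0.0497 0.0495 0.0493]
  hole 0 minus nominal mm [8.8 8.1] -14.4
  thread 0 minus nominal mm [3.1 8. ] -20.5
  hole 1 minus nominal mm [0.9 0.5] -19.7
  thread 1 minus nominal mm [3.7 3.1] -29.7
```

View pics/p2.png

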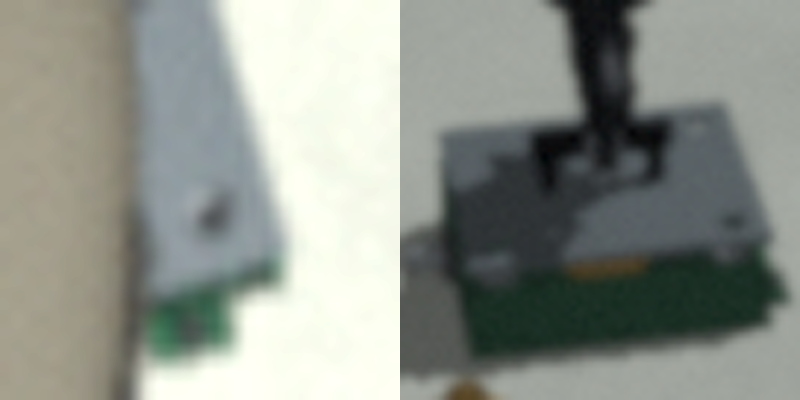

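```bash
cat > e.py <<'E'
from fit import *
from plan import *
import pickle
info();s,t,R=state();D=pickle.load(open("d0.pkl","rb"))
pp=t[:2];yw=.2975;S=np.arange(-14,14.01,.25)/1e3
edges={"-y":(np.array([0,-1]),np.array([1,0]),.08,.095),"+x":(np.array([1,0]),np.array([0,1]),.095,.08),"-x":(np.array([-1,0]),np.array([0,1]),.095,.08),"+y":(np.array([0,1]),np.array([1,0]),.08,.095)}
def prof(c,e,z,lo,hi):
    nrm,tg,d,h=edges[e];I=c["frame"].astype(np.float32);I=I[...,2]
    out=[]
    for s in S:
        a=np.linspace(lo*h,hi*h,30)[:,None]
        q=(nrm*(d+s)+a*tg)@rot(yw).T+pp
        out.append(np.median(samp(I,projN(c,np.c_[q,np.full(30,z)]))))
    g=np.gradient(cv2.GaussianBlur(np.array(out,np.float64)[None],(0,0),3)[0]);
    k=np.argmax(abs(g));w=slice(max(k-8,0),k+9);return (S[w]*abs(g[w])).sum()/abs(g[w]).sum()*1e3, g[k]
for n,es in(("top",[("-y",-.9,-.4),("-x",-.9,-.4)]),("side",[("-y",-.9,-.1),("-y",.2,.9),("-y",-.9,.9),("+x",-.9,0),("+x",0,.9),("-x",-.9,0),("-x",0,.9)])):
    c=env.read_camera(n)
    for e,lo,hi in es:
        a=prof(c,e,t[2]-.037+.005,lo,hi);b=prof(D[n],e,.05,lo,hi)
        print(n,e,lo,hi,"plate %.1f (%.1f) housing %.1f (%.1f)  plate-housing %.1f"%(a+b+(a[0]-b[0],)))
E
python3 e.py
```

```text
t 13.925 tcp [0.5424 0.0335 0.1016] yaw 1.8677 z [-7.e-04  1.e-04 -1.e+00] F [ 0.  0. -3.] gap 0.0123 grip 98.9
top -y -0.9 -0.4 plate -0.7 (2.1) housing -1.3 (3.4)  plate-housing 0.5
top -x -0.9 -0.4 plate 1.7 (-1.4) housing -12.0 (-1.0)  plate-housing 13.6
side -y -0.9 -0.1 plate -2.0 (1.2) housing -3.8 (1.5)  plate-housing 1.7
side -y 0.2 0.9 plate -1.3 (0.9) housing -4.0 (1.5)  plate-housing 2.7
side -y -0.9 0.9 plate -4.5 (1.2) housing -5.5 (1.5)  plate-housing 1.0
side +x -0.9 0 plate 5.0 (2.4) housing 5.7 (2.9)  plate-housing -0.7
side +x 0 0.9 plate 11.8 (1.5) housing 11.8 (1.3)  plate-housing 0.0
side -x -0.9 0 plate -2.2 (1.5) housing -5.5 (2.6)  plate-housing 3.3
side -x 0 0.9 plate -2.3 (1.7) housing -4.2 (2.4)  plate-housing 2.0
```

>>> {"fn": "carry_out", "kwargs": {"increments": [[[-0.0012, -0.0003, 0, 0, 0, -0.0001], [-0.0012, -0.0003, 0, 0, 0, -0.0001], [-0.0012, -0.0003, 0, 0, 0, -0.0001], [-0.0012, -0.0003, 0, 0, 0, -0.0001]]]}}

```text
clock: 14.52
tcp_pos: [0.5429, 0.0336, 0.1015]
orientation: [-0.0, -0.148, 0.989, 0.0]
wrist_force: [-0.2, 0.8, -4.0]
finger_gap: 0.0126
grip_force: 98.9
```

```bash
cat > f.py <<'E'
from fit import *
from plan import *
import pickle
# plate pose from side view and top view: joint contour fit on visible edges by dense template: compare holes 1 and 2 (side), 0 (top)
info();t=state()[1];ims=[]
c=env.read_camera("top");u=projN(c,np.array([[*(H[0]@rot(.2975).T+t[:2]),.07]]))[0];print("hole0 top px",u, "thread",projN(c,np.array([[*(H[0]@rot(.2975).T+[.5415,.0329]),.05]]))[0])
v=np.round(u).astype(int);print(c["frame"][v[1]-5:v[1]+7,v[0]-5:v[0]+6].mean(2).astype(int),v)
c=env.read_camera("side")
for k in(1,2):
    u=projN(c,np.array([[*(H[k]@rot(.2975).T+t[:2]),.07]]))[0];v=np.round(u).astype(int);print(k,u,v);print(c["frame"][v[1]-4:v[1]+5,v[0]-5:v[0]+6].mean(2).astype(int))
E
python3 f.py
```

```text
t 14.525 tcp [0.5429 0.0336 0.1015] yaw 1.8683 z [-9.e-04  1.e-04 -1.e+00] F [-0.2  0.8 -4. ] gap 0.0126 grip 98.9
hole0 top px [262.32224143 177.98811585] thread [262.30270024 179.12518193]
[[ 90  98 103 102 101 102 101 101 106 127 158]
 [ 92 101 102 101 102 101 100  99 101 115 152]
 [ 89 101 102 102 102 100 100 102 101 110 143]
 [ 90  99 103 103 101 100  95  98 101 106 131]
 [ 90  99 101 103 106 102  87  91 100 104 123]
 [ 87  98 102 103 106  87  73  84  99 102 113]
 [ 75  94 102 104  95  64  62  84  99 103 107]
 [ 66  91 101 103  93  77  79  92  99 102 104]
 [ 62  86 100 102 100  96  96 101 102  99 100]
 [ 62  84 100 103 104 103 101 101  97  90  90]
 [ 66  85  98 100 100  99  94  92  76  64  71]
 [ 71  88  87  87  80  75  69  70  63  71  82]] [262 178]
1 [253.44698744 195.87036248] [253 196]
[[ 94  96  97  95  97  96  95  96 103 118 141]
 [ 95  97  95  96  95  94  94  94  97 109 132]
 [ 94  96  95  94  92  90  89  92  96 106 125]
 [ 95  95  94  89  80  78  78  86  94 100 116]
 [ 95  94  93  83  71  66  69  80  91  99 108]
 [ 96  94  93  85  77  70  76  86  95  96 100]
 [ 94  94  92  90  86  83  85  89  88  93  94]
 [ 88  89  88  88  85  83  81  81  80  79  84]
 [ 74  74  77  80  78  73  71  68  64  66  79]]
2 [213.64667196 200.08865972] [214 200]
[[50 51 50 49 48 49 50 49 51 49 48]
 [50 50 50 51 49 49 48 48 48 50 51]
 [51 51 50 51 53 49 52 51 49 48 50]
 [48 49 50 51 51 52 49 51 48 51 48]
 [50 49 50 51 48 49 51 50 50 50 50]
 [53 53 51 53 56 59 56 53 49 51 52]
 [60 64 64 68 73 75 69 55 53 49 51]
 [73 76 76 78 81 82 74 60 51 50 51]
 [73 75 75 75 75 69 67 57 51 46 45]]
```

```bash
python3 -c "
from workcell import env
print(env.hand_in())"
```

```text
the job is handed in; nothing more can be done
None
```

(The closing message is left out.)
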